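# Shelve the tall tin and close up the row

### The arm

A 7-joint arm with a two-finger parallel gripper is mounted at the origin on the work surface. World frame = base frame: x ahead of the robot, y to its left, z up, the work surface at z = 0. Lengths are in m, angles in rad, forces in N, time in s.
With the tool pointing down it reaches from about 0.4 to 0.85 m from the base axis. Payload 4.5 kg.
Tool frame: the origin (TCP) lies between the finger pads; the fingertips stand 19 mm ahead of it and the grasp point (between the pads) is the TCP (r.tips_ahead is the distance from the TCP to the fingertips, in m); z points along the fingers, y is the line along which they close (so a half turn about z gives the same grasp; the last joint's range is limited). The gripper opens to 88 mm and grips with 3 to 60 N. Pads are 18 mm wide; open, the fingers measure 123 mm over their backs; the gripper's body (75 mm by 187 mm) begins 45 mm behind the grasp point.
Start: joints at [1.348, 0.689, -0.195, 1.565, 0.157, 0.902, -0.215], TCP at [0.159, -0.605, 0.258] pointing down, gripper open.
Joint ranges: [-3.01, 3.01], [-0.46, 2.08], [-1.47, 1.51], [0.13, 2.56], [-1, 4.14], [0.04, 2.09], [-2.66, 2.66]. Speed limits (rad/s): [2.57, 2.57, 3.14, 3.14, 3.14, 3.14, 3.14].

### API

Orientations are given as a unit quaternion [x, y, z, w].
In Python, from plant import r, cams, models gives the robot as it stands. The module is installed in compiled form; this text tells all that it offers.
- The arm moves only by the tool jog_arm, never from a script. Its arguments are lists of equal length, an entry for each row: "turn": the turn, a rotation vector about the tool's x, y, z in rad, a list of three; "translation": the shift along the tool's x, y, z in m, a list of three; "grip": the closure, from 0 (fully open) to 1 (shut). In form: {"turn": [[ax, ay, az], ...], "translation": [[tx, ty, tz], ...], "grip": [grip, ...]}. A call has 1 to 20 rows; each row is the pose to reach, as a shift and turn from the pose commanded when the call began, along the tool's axes at that moment; what a row does not reach only later rows make up. A row lasts 1/8 s, in which the tool goes at most 62.5 mm and 10.7 degrees, less where a joint would pass 70% of its speed; a pose out of reach is approached as far as the arm can. A call with a gripper value outside its range is refused whole. The fingers move at their own pace and stop on an object; "force" is the grip in N (left out, the last holds). Time passes only in rows, so rows that repeat a pose let the fingers close. It gives the time, the measured TCP pose, the force, the opening and the grip force at its end, in the units of the state.
- r.get_state(): the state, without advancing time (a new reading comes with each control period).
- cams.snapshot(name): name is "scene" or "top" or "wrist"; returns the picture (480x640x3 uint8, red, green, blue); there is no depth.
- cams.camera_params(name): a dict with "fx", "fy", "cx", "cy" (pixels), "eye" and "orientation" of the camera in the world. Camera axes: x right, y up, looking along -z (the intrinsics and any distortion apply to the point x, -y, -z); pixel columns grow to the right and rows downward; lengths in m; the calibration is good to about 2 mm. The wrist camera is an equidistant fisheye: a pixel r from the principal point sees the ray r / f radians off the axis. A picture is of the moment at which its call begins: read the wrist's pose just before it. camera_params takes no time and is no camera call; for the wrist camera it gives the pose at the moment of the call.
- r.finish_job(): hands the job in; it is judged then, once.
Trained networks look in the newest picture that a camera, given by its name, has taken for a name from the list of things; names that differ only in an ending like _2 or _b are one class to them, and where a whole thing is asked for, a point or a joint stands for the part that bears it (a point fixed in the world has none). Each returns a list of dicts, best first, with "p" (0 to 1); they miss things now and then, are a little off and sometimes report something else, mostly with a low value. They report only what shows in the picture. A call takes as long as a camera call.
- models.find_in(camera, name): "position" ([x, y, z] in m, in world coordinates, good to about 4 mm: the middle of the surface that is visible of it).
- models.masks_of(camera, name): "pixels" (480x640 bool, what is visible of it).
- models.place_of(camera, name): "position" ([x, y, z] in m, in world coordinates, good to about 4 mm: a listed point, or the origin of a listed thing).
The state is a dict: "clock": time; "q": joint angles; "qd": joint speeds; "joint_torque": joint torques, N m; "tool_pos": TCP position; "eef_rot": TCP orientation; "contact_force": force on the tool from outside, world axes, zero at the start; "moment": the same for the moment, N m; "opening": opening from 0.0 (shut) to 1.0 (fully open); "finger_force": force on a finger pad.
Only numpy, scipy, OpenCV 4.12 (cv2) and the standard library are available. Lean on these libraries where they do the work, as an engineer would, in place of code of your own. Each camera call takes 0.05 s, during which the arm holds its last target. There are 200 camera calls.

### The job

Take the tall slim tin that stands loose on the worktop and stand it upright in the wooden organiser, in line with the tin of the same size that is already there, between that tin and the sliding stop. Then slide the stop along until both tins are held snug against the organiser's end wall, and let go.

Things in the scene. Friction and masses are not known exactly. Their poses are not given: they have to be found in the camera images.
- tall_tin_mid (a point): Loose tall tin to be shelved: plain metal box-shaped tin, 90 mm deep (its x), 42 mm thick (y), 130 mm high (z), about 0.35 kg, standing on the worktop. The point is its centre, 65 mm above its underside. Grip it from above across the 42 mm. Near it, a tin of the same make only 75 mm high and a round jar are not wanted.
- twin_mid (a point): Tin already in the organiser, same size and look (90 x 42 x 130 mm), standing loose on the organiser's floor with its 42 mm along the organiser's y, 2 to 15 mm short of the end wall; it may be pushed along. The point is its centre, half-way up; axes as for the tall tin.
- rack: Wooden organiser, fixed: flat base 150 (x) by 350 mm (y), 8 mm thick, open along its sides; end wall at its +y end, inner face at y = +160 mm, top 125 mm up. Origin: centre of the base's underside, on the worktop. y runs along the row towards the end wall. Tins stand on the base (8 mm up) on the line x = 0, their 42 mm along y.
- end_stop (a joint): Stop sliding along the organiser's y (m, 0 to 0.24, grows towards the wall; 3 N friction, stays put). Plate: 120 mm wide (x), 8 thick, top 120 mm up; pushing face at organiser y = -100 mm + value. Behind it, at x = 0, a rib 14 mm thick (x), 8 to 70 mm behind that face, top 125 mm up: pinch it from above across x or push its rear end. Both tins snug: value 0.176.

How it is judged:
By the outcome, as a careful person would: the job done as asked, in the order asked, and still so for the second after the job is handed in, with the robot touching nothing.
It also fails if it takes over 58 s, if anything falls off the work surface, if the arm or the gripper's body presses on something with over 40 N, if the wrist force passes 120 N, or if a joint passes its speed limit or range.

## Working session

There is one attempt and no reset: what is moved stays moved. The work goes in short steps, Python scripts to look and compute and a tool call to move; the robot and the scene stay as the last step left them, time stands still between calls to the robot, and variables do not carry over. Pictures are saved under pics/ and viewed, at most 10 in all, crops included, and the job is handed in when it is done.

Besides the shell and the picture viewer there is one more tool, called after ">>>" in YAML: its name, and indented under it one key for each argument. jog_arm: Moves the arm, as the interface text tells. Its arguments: {"type":"object","properties":{"turn":{"type":"array"},"translation":{"type":"array"},"grip":{"type":"array"},"force":{"type":"number"}},"required":["turn","translation","grip"]}

```bash
mkdir -p pics
cat > h.py <<'E'
from plant import r,cams,models
import numpy as np,cv2
from scipy.spatial.transform import Rotation as R
def snap(n,f=None):
    im=cams.snapshot(n)
    if f: cv2.imwrite('pics/'+f,im[:,:,::-1])
    return im
def ray(n,u,v):
    p=cams.camera_params(n); d=np.array([(u-p['cx'])/p['fx'],-(v-p['cy'])/p['fy'],-1])
    return np.array(p['eye']),R.from_quat(p['orientation']).apply(d)
def onz(n,u,v,z):
    e,d=ray(n,u,v); return e+d*(z-e[2])/d[2]
def proj(n,P):
    p=cams.camera_params(n); c=R.from_quat(p['orientation']).inv().apply(np.array(P)-p['eye'])
    return p['cx']-p['fx']*c[0]/c[2], p['cy']+p['fy']*c[1]/c[2]
E
python3 - <<'E'
from h import *
np.set_printoptions(precision=4,suppress=True)
s=r.get_state(); print(s['clock'],s['tool_pos'],s['eef_rot'],s['opening'],r.tips_ahead)
for c in('scene','top'):
    snap(c,c+'1.png'); print(c,{k:np.round(v,3) for k,v in cams.camera_params(c).items()})
    for n in('tall_tin_mid','twin_mid','rack','end_stop'):
        if n!='end_stop': print(n,[(np.round(d['position'],4),round(d['p'],2)) for d in models.place_of(c,n)])
        print('  find',n,[(np.round(d['position'],4),round(d['p'],2)) for d in models.find_in(c,n)])
E
```

```text
0.0 [ 0.1586 -0.6039  0.2569] [ 0.9918  0.1281 -0.0002 -0.0009] 1.0007103870274565 0.019
scene {'fx': np.float64(593.096), 'fy': np.float64(593.096), 'cx': np.float64(322.063), 'cy': np.float64(240.335), 'eye': array([ 1.516, -0.041,  0.98 ]), 'orientation': array([0.284, 0.275, 0.627, 0.671])}
tall_tin_mid [(array([ 0.4575, -0.2025,  0.0632]), 0.82)]
  find tall_tin_mid [(array([ 0.4991, -0.1975,  0.1016]), 0.69)]
twin_mid [(array([0.6135, 0.3548, 0.0709]), 0.87), (array([ 0.4536, -0.2034,  0.0636]), 0.55)]
  find twin_mid [(array([0.652 , 0.3445, 0.1065]), 0.72)]
rack [(array([0.5729, 0.2249, 0.003 ]), 0.62)]
  find rack [(array([0.5795, 0.2022, 0.009 ]), 0.66)]
  find end_stop [(array([0.5555, 0.1245, 0.0732]), 0.74)]
top {'fx': np.float64(622.231), 'fy': np.float64(622.231), 'cx': np.float64(322.733), 'cy': np.float64(230.675), 'eye': array([ 0.461, -0.024,  1.411]), 'orientation': array([ 0.026, -0.008, -0.698,  0.715])}
tall_tin_mid [(array([ 0.4588, -0.2027,  0.0655]), 0.77)]
  find tall_tin_mid [(array([ 0.459 , -0.1985,  0.1306]), 0.83)]
twin_mid [(array([0.6127, 0.3522, 0.0705]), 0.66)]
  find twin_mid [(array([0.6079, 0.3376, 0.1385]), 0.82)]
rack [(array([ 0.5719,  0.2232, -0.001 ]), 0.86)]
  find rack [(array([0.5638, 0.211 , 0.0111]), 0.89)]
  find end_stop [(array([0.5473, 0.1359, 0.0581]), 0.78)]
```

View pics/top1.png

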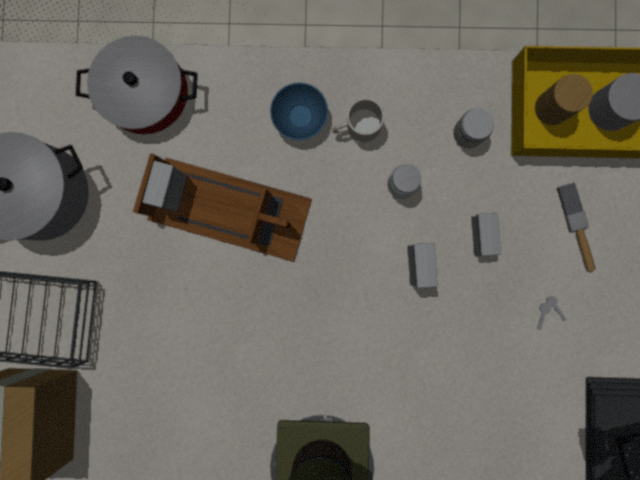

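View pics/scene1.png

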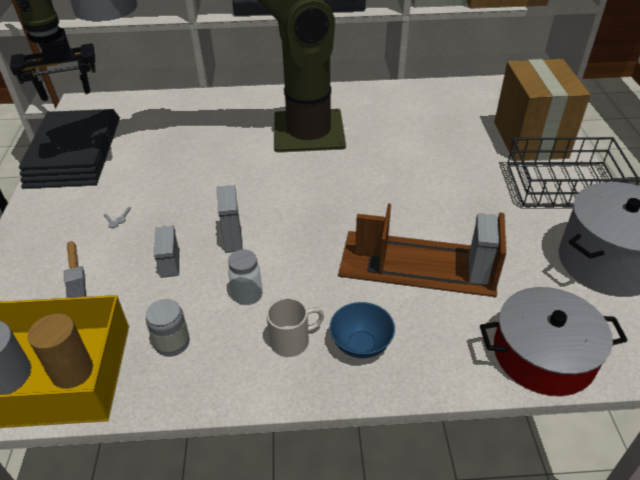

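Run:
```python
from h import *
im=snap('top')
def rect(m,z):
    c,_=cv2.findContours(m.astype(np.uint8),0,2); c=max(c,key=cv2.contourArea)[:,0]
    w=np.array([onz('top',u,v,z)[:2] for u,v in c],np.float32)
    (x,y),(a,b),t=cv2.minAreaRect(w*1000); print(z,x,y,a,b,t)
    bp=cv2.boxPoints(((x,y),(a,b),t)); print(bp.round().tolist())
for n,z in(('tall_tin_mid',.13),('twin_mid',.138),('rack',.008),('end_stop',.12)):
    d=models.masks_of('top',n)
    if d: print(n,d[0]['p'],d[0]['pixels'].sum()); rect(d[0]['pixels'],z)
# enlarged
cv2.imwrite('pics/topz.png',cv2.resize(im[150:430,60:420,::-1],None,fx=2.1,fy=2.1,interpolation=2))
```

```text
tall_tin_mid 0.73 1183
0.13 456.9385986328125 -196.38314819335938 89.75995635986328 56.0904426574707 5.275089740753174
[[410.0, -173.0], [415.0, -228.0], [504.0, -220.0], [499.0, -164.0]]
twin_mid 0.89 1505
0.138 607.00341796875 336.2016906738281 76.17798614501953 89.80024719238281 76.4258041381836
[[554.0, 310.0], [642.0, 289.0], [660.0, 363.0], [572.0, 384.0]]
```

The top view shows the loose tall tin at about (425,266), with its shorter sibling at (488,234). The organiser runs from (300,230) to (145,185), with the twin at (165,187) near the wall on the left and the stop at (265,220). The scene view confirms that the tin at (229,217) is the tall one.

Run:
```python
from h import *
im=cv2.imread('pics/top1.png')
a=cv2.resize(im[145:270,125:325],(800,500),interpolation=cv2.INTER_CUBIC)
b=cv2.resize(im[235:305,400:450],(350,490),interpolation=cv2.INTER_CUBIC)
cv2.imwrite('pics/za.png',a)
b=cv2.convertScaleAbs(b,alpha=1.3);cv2.imwrite('pics/zb.png',b)
```

```text
(no output)
```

View pics/za.png

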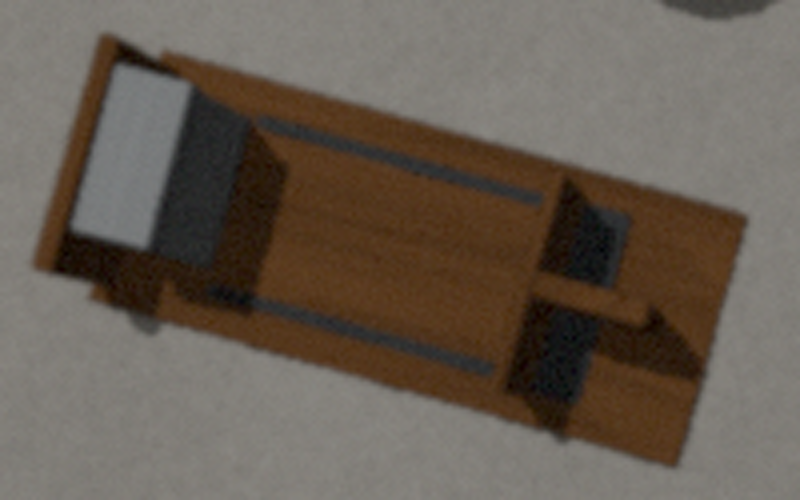

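View pics/zb.png

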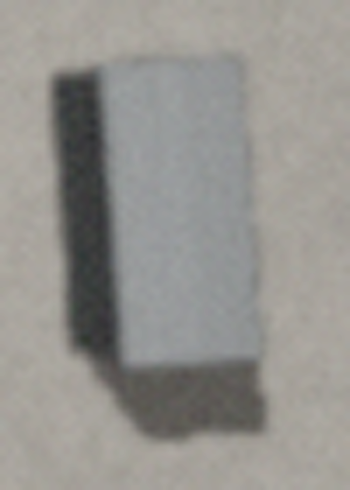

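```bash
cat >> h.py <<'E'
def za(X,Y,z): return onz('top',125+(X+.5)/4-.5,145+(Y+.5)/4-.5,z)
def zb(X,Y,z): return onz('top',400+(X+.5)/7-.5,235+(Y+.5)/7-.5,z)
E
python3 - <<'E'
from h import *
np.set_printoptions(precision=4,suppress=True)
def rep(n,P):
    P=np.array(P)[:,:2]; print(n,'c',P.mean(0)); 
    for i in range(len(P)):
        d=P[(i+1)%len(P)]-P[i]; print('   ',P[i],np.hypot(*d),np.degrees(np.arctan2(d[1],d[0])))
rep('tin',[zb(*p,.13) for p in((103,62),(243,57),(260,360),(125,363))])
rep('twin',[za(*p,.138) for p in((117,65),(194,85),(150,250),(72,230))])
rep('base end+edges',[za(*p,.008) for p in((165,52),(748,215),(678,465),(95,295))])
rep('wall top outer',[za(*p,.125) for p in((102,35),(37,265))])
rep('plate top',[za(*p,.12) for p in((560,178),(502,385))])
rep('rib',[za(*p,.125) for p in((541,284),(652,312))])
E
```

```text
tin c [ 0.4579 -0.2045]
    [ 0.5007 -0.1805] 0.04093138866178838 -86.59651055531475
    [ 0.5032 -0.2214] 0.08861337054111644 -175.91100756573687
    [ 0.4148 -0.2277] 0.039310902447664275 92.7197408286788
    [ 0.4129 -0.1884] 0.08817875729957414 5.147383637344795
twin c [0.6111 0.3514]
    [0.6591 0.3617] 0.041669347134850356 -103.32818780177863
    [0.6495 0.3211] 0.08842832599750702 167.0839981250991
    [0.5633 0.3409] 0.042054745071212256 76.98930753320445
    [0.5727 0.3819] 0.08865943258698676 -13.165724144918364
base end+edges c [0.5737 0.2237]
    [0.6874 0.3738] 0.34654237260678433 -104.40037194243155
    [0.6012 0.0381] 0.14679976184822785 165.82992439080007
    [0.4588 0.074 ] 0.34620423223043467 75.18351212592172
    [0.5474 0.4087] 0.14428730220406033 -14.028164024848186
wall top outer c [0.6159 0.3889]
    [0.6767 0.3741] 0.12515677603464664 166.32553129624907
    [0.5551 0.4037] 0.12515677603464664 -13.674468703750936
plate top c [0.5528 0.1454]
    [0.6072 0.1319] 0.11219681794007366 165.9993398188973
    [0.4983 0.159 ] 0.11219681794007366 -14.000660181102681
rib c [0.5445 0.1105]
    [0.5511 0.1396] 0.05962609616554765 -102.84021698794535
    [0.5379 0.0814] 0.05962609616554765 77.15978301205465
```

The zoomed views give consistent sizes: tin top 41×88 mm and organiser yaw about −14°. The tin's top corners are at about (415..437, 243..287) px. Next I compute the approach.

```bash
cat >> h.py <<'E'
def go(pos,a,s=None,q=None):
    """print tool-frame shift + z turn to reach pos with tool-down yaw a (deg)"""
    s=s or r.get_state(); Rt=R.from_quat(s['eef_rot'])
    T=R.from_euler('z',a,degrees=True)*R.from_euler('x',180,degrees=True)
    print('clock',round(s['clock'],2),'turn',(Rt.inv()*T).as_rotvec().round(4),'trans',Rt.inv().apply(np.array(pos)-s['tool_pos']).round(4))
def info():
    s=r.get_state(); print('pos',np.round(s['tool_pos'],4),'euler',R.from_quat(s['eef_rot']).as_euler('xyz',degrees=True).round(2),'F',np.round(s['contact_force'],2),'open',s['opening'],'ff',s['finger_force'])
E
python3 - <<'E'
from h import *
info(); go([.458,-.2035,.26],4.5)
E
```

```text
pos [ 0.1588 -0.6045  0.2577] euler [180.     0.    14.72] F [ 0.52 -0.07 -0.73] open 1.004903479975703 ff 0.0
clock 1.05 turn [ 1.000e-04 -0.000e+00  1.784e-01] trans [ 0.3913 -0.3118 -0.0023]
```

>>> jog_arm:
  turn:
    - [0,0,0.178]
    - [0,0,0.178]
    - [0,0,0.178]
    - [0,0,0.178]
    - [0,0,0.178]
    - [0,0,0.178]
    - [0,0,0.178]
    - [0,0,0.178]
    - [0,0,0.178]
    - [0,0,0.178]
    - [0,0,0.178]
    - [0,0,0.178]
  translation:
    - [0.391,-0.312,-0.002]
    - [0.391,-0.312,-0.002]
    - [0.391,-0.312,-0.002]
    - [0.391,-0.312,-0.002]
    - [0.391,-0.312,-0.002]
    - [0.391,-0.312,-0.002]
    - [0.391,-0.312,-0.002]
    - [0.391,-0.312,-0.002]
    - [0.391,-0.312,-0.002]
    - [0.391,-0.312,-0.002]
    - [0.391,-0.312,-0.002]
    - [0.391,-0.312,-0.002]
  grip: [0,0,0,0,0,0,0,0,0,0,0,0]

```text
clock: 2.55
tool_pos: [0.4569, -0.2049, 0.2597]
eef_rot: [0.999, 0.038, -0.0, 0.0]
contact_force: [-0.0, 0.2, 0.1]
opening: 1.0
finger_force: 0.0
```

Run:
```python
from h import *
info(); snap('wrist','w1.png'); print({k:np.round(v,3) for k,v in cams.camera_params('wrist').items()})
print([(np.round(d['position'],4),round(d['p'],2)) for d in models.place_of('wrist','tall_tin_mid')])
go([.458,-.2035,.108],4.5)
```

```text
pos [ 0.4569 -0.2049  0.2597] euler [1.7997e+02 2.0000e-02 4.3400e+00] F [-0.03  0.21  0.13] open 0.9999594843952534 ff 0.0
{'fx': np.float64(371.648), 'fy': np.float64(371.648), 'cx': np.float64(322.702), 'cy': np.float64(234.236), 'eye': array([ 0.538, -0.199,  0.387]), 'orientation': array([-0.115,  0.106, -0.671,  0.724])}
[]
clock 2.65 turn [ 0.0003  0.0001 -0.0018] trans [ 0.0009 -0.0009  0.1517]
```

View pics/w1.png

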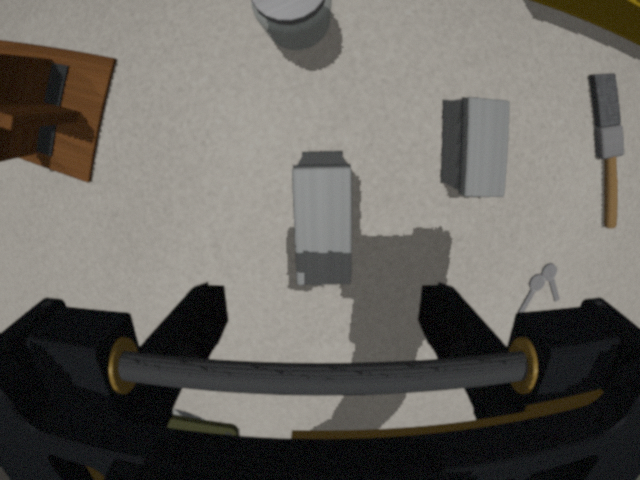

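In the wrist view the tin's top spans (293–352, 166–252). It is centred between the fingers at (222) and (424) px and square to them, so I descend and grip.

>>> jog_arm:
  turn:
    - [0,0,0]
    - [0,0,0]
    - [0,0,0]
    - [0,0,0]
    - [0,0,0]
    - [0,0,0]
    - [0,0,0]
    - [0,0,0]
    - [0,0,0]
    - [0,0,0]
    - [0,0,0]
    - [0,0,0]
    - [0,0,0]
  translation:
    - [0.001,0,0.05]
    - [0.001,0,0.09]
    - [0.001,0,0.12]
    - [0.001,0,0.14]
    - [0.001,0,0.152]
    - [0.001,0,0.152]
    - [0.001,0,0.152]
    - [0.001,0,0.152]
    - [0.001,0,0.152]
    - [0.001,0,0.152]
    - [0.001,0,0.152]
    - [0.001,0,0.152]
    - [0.001,0,0.152]
  grip: [0,0,0,0,0,0,0.7,0.7,0.7,0.7,0.7,0.7,0.7]
  force: 25

```text
clock: 4.28
tool_pos: [0.4588, -0.2035, 0.1078]
eef_rot: [0.999, 0.039, 0.0, 0.0]
contact_force: [0.9, -0.6, 2.2]
opening: 0.479
finger_force: 24.8
```

Gripped at 42 mm opening. Lift next.

>>> jog_arm:
  turn:
    - [0,0,0]
    - [0,0,0]
    - [0,0,0]
    - [0,0,0]
    - [0,0,0]
  translation:
    - [0,0,-0.03]
    - [0,0,-0.08]
    - [0,0,-0.13]
    - [0,0,-0.16]
    - [0,0,-0.16]
  grip: [0.7,0.7,0.7,0.7,0.7]

```text
clock: 4.9
tool_pos: [0.4595, -0.2036, 0.2691]
eef_rot: [0.999, 0.039, 0.002, 0.001]
contact_force: [0.6, 1.0, -3.3]
opening: 0.473
finger_force: 24.8
```

Run:
```python
from h import *
info(); go([.588,.277,.268],-14)
```

```text
pos [ 0.4595 -0.2036  0.2691] euler [179.91  -0.2    4.51] F [ 0.64  0.99 -3.31] open 0.47308091580524947 ff 24.81232938123867
clock 4.9 turn [ 0.001  -0.0038  0.3231] trans [ 0.1659 -0.469   0.001 ]
```

>>> jog_arm:
  turn:
    - [0,0,0.04]
    - [0,0,0.09]
    - [0,0,0.14]
    - [0,0,0.19]
    - [0,0,0.24]
    - [0,0,0.28]
    - [0,0,0.31]
    - [0,0,0.323]
    - [0,0,0.323]
    - [0,0,0.323]
    - [0,0,0.323]
    - [0,0,0.323]
    - [0,0,0.323]
    - [0,0,0.323]
  translation:
    - [0.01,-0.028,0.001]
    - [0.025,-0.07,0.001]
    - [0.044,-0.125,0.001]
    - [0.063,-0.18,0.001]
    - [0.083,-0.235,0.001]
    - [0.102,-0.29,0.001]
    - [0.122,-0.345,0.001]
    - [0.14,-0.395,0.001]
    - [0.153,-0.434,0.001]
    - [0.162,-0.458,0.001]
    - [0.166,-0.469,0.001]
    - [0.166,-0.469,0.001]
    - [0.166,-0.469,0.001]
    - [0.166,-0.469,0.001]
  grip: [0.7,0.7,0.7,0.7,0.7,0.7,0.7,0.7,0.7,0.7,0.7,0.7,0.7,0.7]

```text
clock: 6.65
tool_pos: [0.5874, 0.2756, 0.2667]
eef_rot: [0.992, -0.123, -0.0, 0.001]
contact_force: [-1.0, -0.1, -2.9]
opening: 0.475
finger_force: 24.8
```

Run:
```python
from h import *
info(); im=snap('wrist','w2.png'); snap('top','t2.png')
for c in ('top','wrist'):
  for n in('tall_tin_mid','twin_mid','rack'):
    print(c,n,[(np.round(d['position'],4),round(d['p'],2)) for d in models.place_of(c,n)])
go([.588,.277,.1165],-14)
```

```text
pos [0.5874 0.2756 0.2667] euler [ 1.7994e+02 -1.0000e-02 -1.4110e+01] F [-1.   -0.12 -2.9 ] open 0.4748279288703666 ff 24.812832026509568
top tall_tin_mid [(array([0.5847, 0.2774, 0.2246]), 0.79)]
top twin_mid []
top rack [(array([ 0.5714,  0.2216, -0.0012]), 0.88)]
wrist tall_tin_mid []
wrist twin_mid []
wrist rack [(array([0.5763, 0.225 , 0.0018]), 0.89)]
clock 7.05 turn [ 0.     -0.0001  0.0002] trans [0.0008 0.     0.1503]
```

View pics/w2.png

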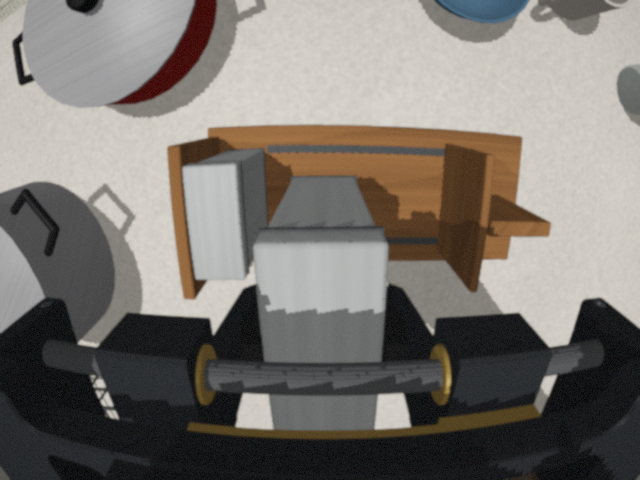

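The wrist view shows the tin (258–385 px) above the free span between the twin (190–262) and the stop plate (445–490), square with the row. I lower it.

>>> jog_arm:
  turn:
    - [0,0,0]
    - [0,0,0]
    - [0,0,0]
    - [0,0,0]
    - [0,0,0]
    - [0,0,0]
    - [0,0,0]
    - [0,0,0]
    - [0,0,0]
    - [0,0,0]
  translation:
    - [0.001,0,0.03]
    - [0.001,0,0.07]
    - [0.001,0,0.1]
    - [0.001,0,0.125]
    - [0.001,0,0.138]
    - [0.001,0,0.143]
    - [0.001,0,0.147]
    - [0.001,0,0.15]
    - [0.001,0,0.15]
    - [0.001,0,0.15]
  grip: [0.7,0.7,0.7,0.7,0.7,0.7,0.7,0.7,0.7,0.7]

```text
clock: 8.3
tool_pos: [0.5884, 0.2771, 0.1171]
eef_rot: [0.993, -0.122, 0.0, -0.0]
contact_force: [1.0, 1.0, -3.0]
opening: 0.471
finger_force: 24.8
```

>>> jog_arm:
  turn:
    - [0,0,0]
    - [0,0,0]
    - [0,0,0]
    - [0,0,0]
  translation:
    - [0,0,0.001]
    - [0,0,0.002]
    - [0,0,0.002]
    - [0,0,0.002]
  grip: [0.7,0.7,0.7,0.7]

```text
clock: 8.8
tool_pos: [0.5885, 0.277, 0.1159]
eef_rot: [0.993, -0.122, 0.0, -0.0]
contact_force: [-2.0, -1.7, 6.0]
opening: 0.476
finger_force: 24.9
```

Contact with the base. Open a little, then rise.

>>> jog_arm:
  turn:
    - [0,0,0]
    - [0,0,0]
    - [0,0,0]
    - [0,0,0]
    - [0,0,0]
    - [0,0,0]
    - [0,0,0]
    - [0,0,0]
    - [0,0,0]
  translation:
    - [0,0,0]
    - [0,0,0]
    - [0,0,0]
    - [0,0,0]
    - [0,0,-0.02]
    - [0,0,-0.06]
    - [0,0,-0.11]
    - [0,0,-0.15]
    - [0,0,-0.15]
  grip: [0.4,0.37,0.37,0.37,0.37,0.37,0.37,0.37,0.37]

```text
clock: 9.93
tool_pos: [0.5905, 0.2779, 0.27]
eef_rot: [0.993, -0.122, 0.004, -0.003]
contact_force: [-0.2, 0.1, 0.1]
opening: 0.628
finger_force: 0.0
```

Run:
```python
from h import *
info(); snap('wrist','w3.png'); snap('scene','s3.png')
for n in('tall_tin_mid','twin_mid','rack','end_stop'):
    print(n,[(np.round(d['position'],4),round(d['p'],2)) for d in (models.place_of if n!='end_stop' else models.find_in)('scene',n)])
```

```text
pos [0.5905 0.2779 0.27  ] euler [-179.65   -0.41  -14.01] F [-0.18  0.1   0.07] open 0.627932239047404 ff 0.0
tall_tin_mid [(array([0.5865, 0.2762, 0.0694]), 0.85)]
twin_mid [(array([0.6138, 0.3535, 0.0725]), 0.77)]
rack [(array([0.5722, 0.2239, 0.0037]), 0.64)]
end_stop [(array([0.5543, 0.1211, 0.0728]), 0.9)]
```

View pics/w3.png

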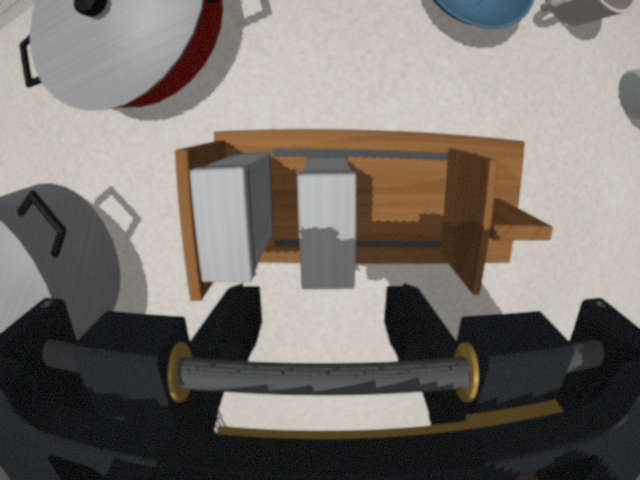

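The tin stands released between the twin (194–250 px) and the stop plate (447–490), upright. I check how well the two line up using fisheye geometry.

```bash
cat >> h.py <<'E'
def wz(u,v,z,p=None):
    p=p or cams.camera_params('wrist'); x,y=(u-p['cx']),(v-p['cy']); rr=np.hypot(x,y); t=rr/p['fx']
    d=np.array([np.sin(t)*x/rr,-np.sin(t)*y/rr,-np.cos(t)]); d=R.from_quat(p['orientation']).apply(d)
    e=np.array(p['eye']); return e+d*(z-e[2])/d[2]
E
python3 - <<'E'
from h import *
np.set_printoptions(precision=4,suppress=True)
def rep(n,px,z):
    P=np.array([wz(*q,z)[:2] for q in px]); print(n,'c',P.mean(0))
    for i in range(len(P)):
        d=P[(i+1)%len(P)]-P[i]; print('  ',P[i],np.hypot(*d).round(4),np.degrees(np.arctan2(d[1],d[0])).round(2))
rep('twin',((194,170),(238,163),(250,280),(203,280)),.138)
rep('tin',((299,174),(355,172),(355,288),(302,288)),.138)
rep('base edge far',((216,132),(523,141)),.008)
rep('base end',((523,141),(511,262)),.008)
rep('rib rear top',((550,222),(550,238)),.125)
rep('plate top front',((493,160),(479,291)),.12)
rep('wall top',((177,151),(192,299)),.125)
im=cv2.imread('pics/w3.png')[120:310,165:565]
cv2.imwrite('pics/w3z.png',cv2.resize(im,(800,380),interpolation=cv2.INTER_CUBIC))
E
```

```text
twin c [0.6108 0.3472]
   [0.6552 0.3535] 0.033 -97.33
   [0.651  0.3208] 0.0885 168.22
   [0.5643 0.3388] 0.0378 77.27
   [0.5727 0.3757] 0.0855 -15.07
tin c [0.5862 0.2727]
   [0.6326 0.2817] 0.0384 -101.87
   [0.6247 0.2441] 0.0879 167.53
   [0.5388 0.263 ] 0.0402 75.84
   [0.5487 0.302 ] 0.0863 -13.62
base edge far c [0.6393 0.2039]
   [0.6811 0.3674] 0.3375 -104.32
   [0.5976 0.0404] 0.3375 75.68
base end c [0.526  0.0559]
   [0.5976 0.0404] 0.1466 167.74
   [0.4544 0.0715] 0.1466 -12.26
rib rear top c [0.5385 0.0867]
   [0.5459 0.0865] 0.0148 178.05
   [0.5311 0.087 ] 0.0148 -1.95
plate top front c [0.5525 0.1461]
   [0.6077 0.1338] 0.1131 167.36
   [0.4973 0.1585] 0.1131 -12.64
wall top c [0.6128 0.3828]
   [0.6723 0.3673] 0.123 165.43
   [0.5533 0.3983] 0.123 -14.57
```

View pics/w3z.png

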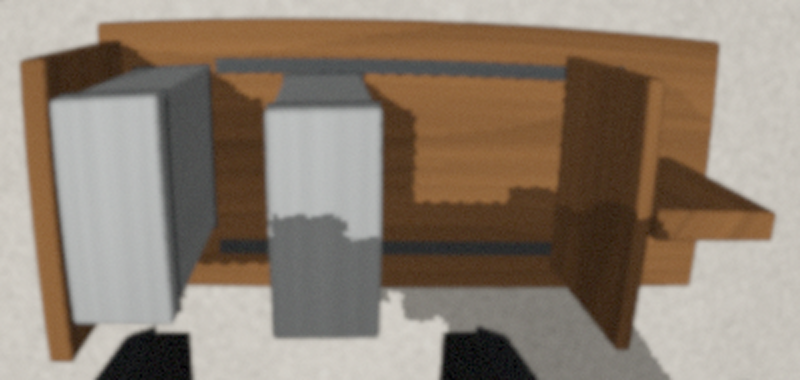

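The tin is square with the row, but the twin sits about 5 mm further along +x, measured with both cameras. I regrip the tin and shift it 3 mm to bring them into line.

>>> jog_arm:
  turn:
    - [0,0,0]
    - [0,0,0]
    - [0,0,0]
    - [0,0,0]
    - [0,0,0]
    - [0,0,0]
    - [0,0,0]
    - [0,0,0]
    - [0,0,0]
    - [0,0,0]
    - [0,0,0]
    - [0,0,0]
    - [0,0,0]
    - [0,0,0]
    - [0,0,0]
    - [0,0,0]
  translation:
    - [0,0,0.03]
    - [0,0,0.07]
    - [0,0,0.11]
    - [0,0,0.14]
    - [0,0,0.15]
    - [0,0,0.15]
    - [0,0,0.15]
    - [0,0,0.15]
    - [0,0,0.15]
    - [0,0,0.15]
    - [0.001,0,0.147]
    - [0.003,0,0.146]
    - [0.004,0,0.146]
    - [0.004,0,0.148]
    - [0.004,0,0.15]
    - [0.004,0,0.15]
  grip: [0.37,0.37,0.37,0.37,0.37,0.37,0.6,0.7,0.7,0.7,0.7,0.7,0.7,0.7,0.7,0.7]

```text
clock: 12.22
tool_pos: [0.592, 0.2759, 0.116]
eef_rot: [0.993, -0.122, 0.0, 0.0]
contact_force: [-3.3, -1.2, 7.5]
opening: 0.477
finger_force: 24.9
```

>>> jog_arm:
  turn:
    - [0,0,0]
    - [0,0,0]
    - [0,0,0]
    - [0,0,0]
    - [0,0,0]
    - [0,0,0]
    - [0,0,0]
    - [0,0,0]
    - [0,0,0]
  translation:
    - [0,0,0]
    - [0,0,0]
    - [0,0,0]
    - [0,0,0]
    - [0,0,-0.02]
    - [0,0,-0.06]
    - [0,0,-0.1]
    - [0,0,-0.12]
    - [0,0,-0.12]
  grip: [0.4,0.37,0.37,0.37,0.37,0.37,0.37,0.37,0.37]

```text
clock: 13.35
tool_pos: [0.5934, 0.2766, 0.2378]
eef_rot: [0.993, -0.122, 0.002, -0.002]
contact_force: [0.1, 0.6, -0.1]
opening: 0.633
finger_force: 0.0
```

Run:
```python
from h import *
info(); print(np.round(r.get_state()['q'],3))
y=np.array([np.sin(np.radians(14)),np.cos(np.radians(14))])
# rib rear end in world, pushing tcp 25 mm behind
rear=np.array([.5375,.083]); p=rear-.03*y; print(p)
go([*p,.24],76); go([*p,.24],-104)
```

```text
pos [0.5934 0.2766 0.2378] euler [-179.8    -0.24  -14.  ] F [ 0.06  0.63 -0.1 ] open 0.63279408314984 ff 0.0
[-0.534  0.747  0.052  1.503 -0.045  0.887 -2.283]
[0.53024234 0.05389113]
clock 13.35 turn [ 5.0000e-04 -6.1000e-03 -1.5708e+00] trans [-0.0074  0.2313 -0.0031]
clock 13.35 turn [-6.1000e-03 -5.0000e-04  1.5708e+00] trans [-0.0074  0.2313 -0.0031]
```

>>> jog_arm:
  turn:
    - [0,0,-0.15]
    - [0,0,-0.33]
    - [0,0,-0.51]
    - [0,0,-0.69]
    - [0,0,-0.87]
    - [0,0,-1.05]
    - [0,0,-1.23]
    - [0,0,-1.4]
    - [0,0,-1.53]
    - [0,0,-1.571]
    - [0,0,-1.571]
    - [0,0,-1.571]
    - [0,0,-1.571]
  translation:
    - [-0.001,0.02,-0.003]
    - [-0.002,0.045,-0.003]
    - [-0.003,0.075,-0.003]
    - [-0.004,0.105,-0.003]
    - [-0.005,0.135,-0.003]
    - [-0.006,0.165,-0.003]
    - [-0.007,0.19,-0.003]
    - [-0.007,0.215,-0.003]
    - [-0.007,0.231,-0.003]
    - [-0.007,0.231,-0.003]
    - [-0.007,0.231,-0.003]
    - [-0.007,0.231,-0.003]
    - [-0.007,0.231,-0.003]
  grip: [0.5,0.7,1,1,1,1,1,1,1,1,1,1,1]

```text
clock: 14.98
tool_pos: [0.5295, 0.0544, 0.2377]
eef_rot: [0.788, 0.616, 0.0, -0.0]
contact_force: [-0.3, -1.2, 1.2]
opening: 0.005
finger_force: 0.0
```

Run:
```python
from h import *
info(); print(np.round(r.get_state()['q'],3)); go([.5302,.0539,.1],76)
snap('top','t4.png'); snap('scene','s4.png')
a=cv2.imread('pics/t4.png')[145:270,125:325]; b=cv2.imread('pics/s4.png')[140:320,310:550]
a=cv2.resize(a,(480,300),interpolation=2); b=cv2.resize(b,(400,300),interpolation=2)
cv2.imwrite('pics/c4.png',np.hstack([a,b])[:, :800] if 0 else cv2.resize(np.hstack([a,b]),(800,273)))
```

```text
pos [0.5295 0.0544 0.2377] euler [ 1.7999e+02 -1.0000e-02  7.6050e+01] F [-0.28 -1.16  1.16] open 0.00540009649474876 ff 0.0
[ 0.081  0.62  -0.439  1.86   0.373  0.743 -0.808]
clock 14.97 turn [ 0.0001 -0.0002  0.0009] trans [-0.0004  0.0008  0.1377]
```

View pics/c4.png

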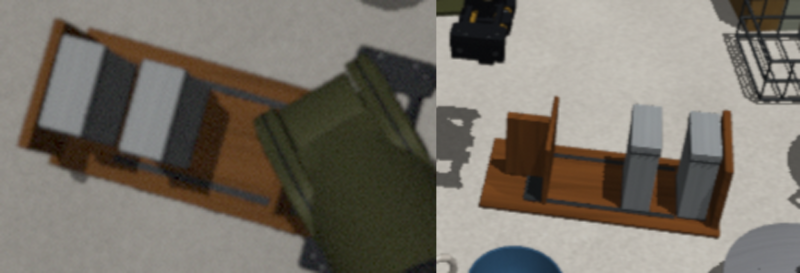

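Top and scene views: both tins upright and in line (left at (70,85) and (155,110) in the crop), the stop untouched and the gripper behind the rib. I descend, then push along tool +x.

>>> jog_arm:
  turn:
    - [0,0,0]
    - [0,0,0]
    - [0,0,0]
    - [0,0,0]
    - [0,0,0]
    - [0,0,0]
    - [0,0,0]
  translation:
    - [0,0,0.03]
    - [0,0,0.07]
    - [0,0,0.11]
    - [0,0,0.13]
    - [0,0,0.138]
    - [0,0,0.138]
    - [0,0,0.138]
  grip: [1,1,1,1,1,1,1]

```text
clock: 15.95
tool_pos: [0.5301, 0.0537, 0.1006]
eef_rot: [0.788, 0.616, 0.001, 0.0]
contact_force: [0.6, 0.6, 0.5]
opening: 0.007
finger_force: 0.0
```

>>> jog_arm:
  turn:
    - [0,0,0]
    - [0,0,0]
    - [0,0,0]
    - [0,0,0]
    - [0,0,0]
    - [0,0,0]
    - [0,0,0]
    - [0,0,0]
    - [0,0,0]
    - [0,0,0]
    - [0,0,0]
    - [0,0,0]
  translation:
    - [0.005,0,0]
    - [0.012,0,0]
    - [0.02,0,0]
    - [0.028,0,0]
    - [0.036,0,0]
    - [0.044,0,0]
    - [0.052,0,0]
    - [0.06,0,0]
    - [0.068,0,0]
    - [0.076,0,0]
    - [0.08,0,0]
    - [0.08,0,0]
  grip: [1,1,1,1,1,1,1,1,1,1,1,1]

```text
clock: 17.45
tool_pos: [0.5486, 0.1326, 0.0996]
eef_rot: [0.788, 0.616, 0.0, -0.001]
contact_force: [-0.8, -0.1, -0.2]
opening: 0.006
finger_force: 0.1
```

Run:
```python
from h import *
info(); P=np.array(r.get_state()['tool_pos'][:2])-[.573,.2235]
y=np.array([np.sin(np.radians(14)),np.cos(np.radians(14))]); print('rack y',P@y,'x',P@[y[1],-y[0]])
snap('wrist'); snap('scene')
for c in('scene',): 
  for n in('tall_tin_mid','twin_mid'): print(n,[(np.round(d['position'],4),round(d['p'],2)) for d in models.place_of(c,n)])
  print([(np.round(d['position'],4),round(d['p'],2)) for d in models.find_in(c,'end_stop')])
```

```text
pos [0.5486 0.1326 0.0996] euler [-1.7998e+02 -9.0000e-02  7.6080e+01] F [-0.79 -0.11 -0.23] open 0.006000000044340834 ff 0.1106495207548619
rack y -0.09414373704021557 x -0.0016423842718622074
tall_tin_mid [(array([0.5893, 0.2755, 0.0718]), 0.78)]
twin_mid [(array([0.6144, 0.3558, 0.0732]), 0.57)]
[(array([0.5699, 0.1835, 0.0638]), 0.62)]
```

>>> jog_arm:
  turn:
    - [0,0,0]
    - [0,0,0]
    - [0,0,0]
    - [0,0,0]
    - [0,0,0]
    - [0,0,0]
    - [0,0,0]
    - [0,0,0]
    - [0,0,0]
    - [0,0,0]
    - [0,0,0]
    - [0,0,0]
    - [0,0,0]
    - [0,0,0]
    - [0,0,0]
  translation:
    - [0.004,0,0]
    - [0.01,0,0]
    - [0.016,0,0]
    - [0.022,0,0]
    - [0.028,0,0]
    - [0.033,0,0]
    - [0.038,0,0]
    - [0.043,0,0]
    - [0.048,0,0]
    - [0.053,0,0]
    - [0.058,0,0]
    - [0.063,0,0]
    - [0.068,0,0]
    - [0.072,0,0]
    - [0.072,0,0]
  grip: [1,1,1,1,1,1,1,1,1,1,1,1,1,1,1]

```text
clock: 19.58
tool_pos: [0.5664, 0.2012, 0.0996]
eef_rot: [0.788, 0.616, 0.0, 0.0]
contact_force: [-0.8, -3.1, -1.3]
opening: 0.004
finger_force: 1.7
```

>>> jog_arm:
  turn:
    - [0,0,0]
    - [0,0,0]
    - [0,0,0]
    - [0,0,0]
  translation:
    - [0.002,0,0]
    - [0.004,0,0]
    - [0.006,0,0]
    - [0.008,0,0]
  grip: [1,1,1,1]

```text
clock: 20.08
tool_pos: [0.5681, 0.2076, 0.0996]
eef_rot: [0.788, 0.615, -0.001, 0.001]
contact_force: [-0.9, -6.0, 0.3]
opening: 0.006
finger_force: 2.9
```

Creep on and watch the force.

>>> jog_arm:
  turn:
    - [0,0,0]
    - [0,0,0]
    - [0,0,0]
    - [0,0,0]
  translation:
    - [0.001,0,0]
    - [0.002,0,0]
    - [0.003,0,0]
    - [0.004,0,0]
  grip: [1,1,1,1]

```text
clock: 20.58
tool_pos: [0.569, 0.2115, 0.0996]
eef_rot: [0.788, 0.615, -0.001, 0.001]
contact_force: [-1.4, -5.6, 0.5]
opening: 0.006
finger_force: 2.8
```

>>> jog_arm:
  turn:
    - [0,0,0]
    - [0,0,0]
    - [0,0,0]
    - [0,0,0]
  translation:
    - [0.001,0,0]
    - [0.002,0,0]
    - [0.003,0,0]
    - [0.003,0,0]
  grip: [1,1,1,1]

```text
clock: 21.08
tool_pos: [0.5699, 0.2147, 0.0996]
eef_rot: [0.788, 0.616, -0.001, 0.001]
contact_force: [-0.6, -5.3, -0.3]
opening: -0.0
finger_force: 2.5
```

>>> jog_arm:
  turn:
    - [0,0,0]
    - [0,0,0]
    - [0,0,0]
    - [0,0,0]
  translation:
    - [0.001,0,0]
    - [0.002,0,0]
    - [0.003,0,0]
    - [0.003,0,0]
  grip: [1,1,1,1]

```text
clock: 21.58
tool_pos: [0.5704, 0.2168, 0.0996]
eef_rot: [0.788, 0.615, -0.001, 0.001]
contact_force: [-1.8, -6.0, 0.9]
opening: 0.006
finger_force: 3.2
```

>>> jog_arm:
  turn:
    - [0,0,0]
    - [0,0,0]
    - [0,0,0]
  translation:
    - [0.001,0,0]
    - [0.002,0,0]
    - [0.002,0,0]
  grip: [1,1,1]

```text
clock: 21.95
tool_pos: [0.5707, 0.2178, 0.0996]
eef_rot: [0.788, 0.615, -0.002, 0.001]
contact_force: [-1.6, -8.2, 2.5]
opening: 0.007
finger_force: 4.1
```

Run:
```python
from h import *
info(); snap('scene','s5.png')
for n in('tall_tin_mid','twin_mid'): print(n,[(np.round(d['position'],4),round(d['p'],2)) for d in models.place_of('scene',n)])
a=cv2.imread('pics/s5.png')[170:310,330:520]; cv2.imwrite('pics/s5z.png',cv2.resize(a,(760,560),interpolation=2))
```

```text
pos [0.5707 0.2178 0.0996] euler [-179.98    0.26   75.93] F [-1.58 -8.15  2.46] open 0.007441552489636488 ff 4.081321675912477
tall_tin_mid [(array([0.5988, 0.3126, 0.0717]), 0.61)]
twin_mid [(array([0.6164, 0.3531, 0.072 ]), 0.7)]
```

>>> jog_arm:
  turn:
    - [0,0,0]
    - [0,0,0]
    - [0,0,0]
    - [0,0,0]
  translation:
    - [0.001,0,0]
    - [0.002,0,0]
    - [0.003,0,0]
    - [0.003,0,0]
  grip: [1,1,1,1]

```text
clock: 22.6
tool_pos: [0.5714, 0.2206, 0.0996]
eef_rot: [0.788, 0.615, -0.002, 0.001]
contact_force: [-1.9, -8.8, 3.0]
opening: 0.005
finger_force: 4.2
```

>>> jog_arm:
  turn:
    - [0,0,0]
    - [0,0,0]
    - [0,0,0]
  translation:
    - [0.001,0,0]
    - [0.002,0,0]
    - [0.002,0,0]
  grip: [1,1,1]

```text
clock: 22.98
tool_pos: [0.5718, 0.2226, 0.0996]
eef_rot: [0.788, 0.615, -0.002, 0.001]
contact_force: [-2.0, -8.1, 2.3]
opening: 0.006
finger_force: 4.2
```

>>> jog_arm:
  turn:
    - [0,0,0]
    - [0,0,0]
    - [0,0,0]
    - [0,0,0]
  translation:
    - [0.001,0,0]
    - [0.002,0,0]
    - [0.003,0,0]
    - [0.003,0,0]
  grip: [1,1,1,1]

```text
clock: 23.48
tool_pos: [0.5719, 0.2229, 0.0996]
eef_rot: [0.789, 0.615, -0.004, 0.002]
contact_force: [-4.8, -12.7, 7.2]
opening: 0.003
finger_force: 6.5
```

>>> jog_arm:
  turn:
    - [0,0,0]
    - [0,0,0]
    - [0,0,0]
  translation:
    - [0.001,0,0]
    - [0.002,0,0]
    - [0.002,0,0]
  grip: [1,1,1]

```text
clock: 23.85
tool_pos: [0.5719, 0.2228, 0.0996]
eef_rot: [0.789, 0.614, -0.006, 0.003]
contact_force: [-5.1, -16.3, 10.5]
opening: 0.006
finger_force: 8.3
```

Stalled with the force rising, so both tins are snug. Back off and rise.

>>> jog_arm:
  turn:
    - [0,0,0]
    - [0,0,0]
    - [0,0,0]
    - [0,0,0]
    - [0,0,0]
    - [0,0,0]
    - [0,0,0]
    - [0,0,0]
    - [0,0,0]
    - [0,0,0]
    - [0,0,0]
    - [0,0,0]
    - [0,0,0]
    - [0,0,0]
  translation:
    - [-0.003,0,0]
    - [-0.006,0,0]
    - [-0.012,0,0]
    - [-0.025,0,0]
    - [-0.04,0,0]
    - [-0.05,0,0]
    - [-0.05,0,0]
    - [-0.05,0,-0.03]
    - [-0.06,0,-0.08]
    - [-0.1,0,-0.13]
    - [-0.15,0,-0.15]
    - [-0.2,0,-0.15]
    - [-0.2,0,-0.15]
    - [-0.2,0,-0.15]
  grip: [1,1,1,1,1,1,1,1,1,1,1,1,1,1]

```text
clock: 25.6
tool_pos: [0.5255, 0.0372, 0.2499]
eef_rot: [0.788, 0.616, 0.001, -0.0]
contact_force: [-0.2, 0.8, -0.4]
opening: 0.004
finger_force: 0.0
```

Run:
```python
from h import *
info(); snap('scene','s6.png'); snap('top','t6.png')
a=cv2.imread('pics/s6.png')[170:310,330:530]; b=cv2.imread('pics/t6.png')[145:270,125:325]
cv2.imwrite('pics/c6.png',np.vstack([cv2.resize(a,(500,330),interpolation=2),cv2.resize(b,(500,270),interpolation=2)]))
for c in('scene','top'):
  for n in('tall_tin_mid','twin_mid'): print(c,n,[(np.round(d['position'],4),round(d['p'],2)) for d in models.place_of(c,n)])
```

```text
pos [0.5255 0.0372 0.2499] euler [ 1.7997e+02 -9.0000e-02  7.6060e+01] F [-0.24  0.77 -0.45] open 0.003807237941169291 ff 0.0
scene tall_tin_mid [(array([0.5999, 0.3208, 0.0707]), 0.62)]
scene twin_mid [(array([0.6159, 0.3642, 0.0702]), 0.68)]
top tall_tin_mid []
top twin_mid []
```

View pics/c6.png

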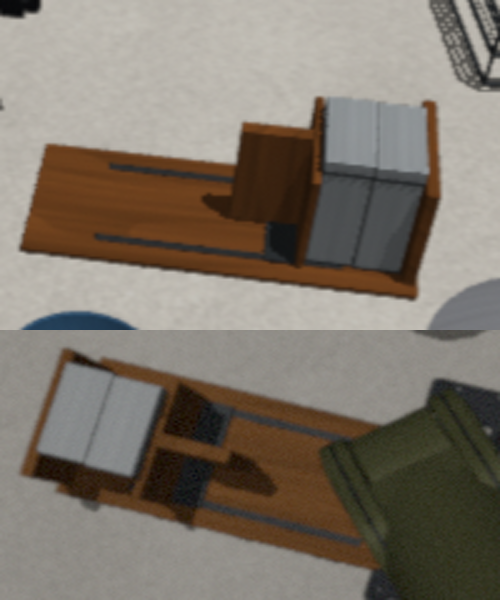

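Both views show the two tins upright, flush and snug between the stop plate and the end wall (scene crop 310–430 px), with the gripper clear.

```bash
python3 -c "
from h import *
print(r.finish_job())"
```

```text
the job is handed in; nothing more can be done
None
```

The tall tin now stands in the organiser in line with its twin, the stop holds both snug against the end wall, and the job was handed in at about 26 s with the gripper clear.

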